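Pry the retaining clip off the wooden burnishing wheel

ROBOT

A 6-joint arm with a two-finger parallel gripper is mounted at the origin on the work surface. World frame = base frame: x ahead of the robot, y to its left, z up, the work surface at z = 0. Lengths are in m, angles in rad, forces in N, time in s.
With the tool pointing down it reaches from about 0.275 to 1 m from the base axis. Payload 8.4 kg.
Tool frame: the origin (TCP) lies at the very end of the fingers, on their centre line; the grasp point (between the pads) lies 19 mm behind it; z points along the fingers, x is the direction in which the jaws open and shut, and the axes are right-handed (so a half turn about z gives the same grasp; the last joint's range is limited). The gripper opens to 85 mm and grips with 20 to 120 N. Pads are 22 mm wide; open, the fingers measure 114 mm over their backs; the gripper's body (76 mm by 85 mm) begins 54 mm behind the grasp point. The pads swing forward as they close: fully open they stand 13 mm farther back than shut.
Start: joints at [1.198, 0.353, 1.633, -0, 1.155, -0.002], TCP at [0.226, 0.583, 0.231] pointing down, gripper open.
Joint ranges: [-2.63, 2.63], [-0.92, 2.1], [0.06, 2.66], [-1.3, 4.44], [0, 2.69], [-3.02, 3.02]. Speed limits (rad/s): [2.22, 2.22, 2.79, 3.14, 3.14, 3.14].

INTERFACE

Orientations are given as a rotation vector (axis times angle).
In Python, from plant import ctrl, cams, nets gives the robot as it stands.
- The arm moves only by the shell command python3 -m inch 'ROWS' [FORCE]. ROWS is JSON, a list of rows, each a list of 5 numbers: the shift along the tool's x, y, z as a fraction of full scale, then the turn about the tool's z as a fraction of full scale, then the opening, from 0 (shut) to 1 (fully open). A call has exactly 8 rows; each row shifts and turns the commanded pose from where the row before left it, along the tool's axes as they then stand; what a row does not reach is not made up. Full scale, the value 1, is 0.04 m for a shift and 0.12 rad for a turn. A row lasts 1/12 s, in which the tool goes at most 41.7 mm and 7.16 degrees, less where a joint would pass 70% of its speed; a pose out of reach is approached as far as the arm can. A call with a number of a shift or a turn outside -1 to 1 is refused whole. A call with a gripper value outside its range is refused whole. The fingers move at their own pace and stop on an object; FORCE is the grip in N (left out, the last holds). Time passes only in rows, so rows that do not move let the fingers close, or fill a call up. It gives the time, the measured TCP pose, the force and the opening at its end, in the units of the state.
- ctrl.get_state(): the state, without advancing time (a new reading comes with each control period).
- cams.read_camera(name): name is "side" or "top"; returns a dict with "color" (420x560x3 uint8, red, green, blue), "camera_matrix" (3x3 intrinsics, pixels), "k1" (the pictures are not rectified: a ray, as slopes to the right and down, at radius r is drawn at 1 + k1 r^2 times it, then the intrinsics apply), "rvec" (rotation vector, rad) and "tvec" (3), from world to camera coordinates, as OpenCV has them. Camera axes: x right, y down, z forward; pixel columns grow to the right and rows downward; lengths in m; the calibration is good to about 2 mm. A picture is of the moment at which its call begins. There is no depth.
- ctrl.job_done(): hands the job in, once; it reports no verdict.
Trained networks look in the newest picture that a camera, given by its name, has taken for a name from the list of things; names that differ only in an ending like _2 or _b are one class to them, and where a whole thing is asked for, a point or a joint stands for the part that bears it (a point fixed in the world has none). Each returns a list of dicts, best first, with "conf" (0 to 1); they miss things now and then, are a little off and sometimes report something else, mostly with a low value. They report only what shows in the picture. A call takes as long as a camera call. They do not tell look-alikes from the thing itself.
- nets.find_in(camera, target): "location" ([column, row] in pixels, amid what is visible of it).
- nets.masks_of(camera, target): "pixels" (420x560 bool, what is visible of it) and "location" ([column, row] in pixels, amid what is visible of it).
The state is a dict: "time_s": time; "joint_pos": joint angles; "qd": joint speeds; "joint_efforts": joint torques, N m; "eef_pos": TCP position; "orientation": TCP orientation; "ft_force": force on the tool from outside, world axes, zero at the start; "wrist_torque": the same for the moment, N m; "gripper_width": finger opening in m.
Only numpy, scipy, OpenCV 4.12 (cv2) and the standard library are available. Lean on these libraries where they do the work, as an engineer would, in place of code of your own. Each camera call takes 0.05 s, during which the arm holds its last target. There are 200 camera calls.

TASK

Take the red-handled hooked pick from the granite slab, drop its hook into the pull eye of the steel retaining clip on the pale wooden wheel, and pull the clip right out of its spindle groove so that it is free of the spindle. Do it with the pick and keep the gripper off the clip; leave the straight awl and the clip on the black rubber wheel alone. Then lay the pick back down on the slab about where it was.

Things in the scene. Friction and masses are not known exactly. Their poses are not given: they have to be found in the camera images.
- pick: Hooked pick lying on a dark granite slab (top 20 mm above bench). Red handle 90 mm long (x), 26 wide (y), 36 high. Origin: centre of handle's underside, z up, +x to the hook (within 0.5 rad of world +x). An 8 mm steel shank runs out 30 mm above the underside to x = +125 mm, then bends straight down: the hook pin, 8 mm thick, at x = 125, 26 mm long, ends level with the underside. 0.12 kg.
- wood_clip: Steel clip of 6 mm wire, in the spindle groove over the PALE WOODEN wheel. Origin: ring centre, on the spindle axis, mid wire, 63 mm above bench; z up. Its pull eye (see its point) lies on its -x side, within 0.5 rad of world -x (towards robot). Two spring arms clasp the groove, mouth +x. Pull along its -x: springs open (peak 6 to 9 N), free after 30 mm; from 35 mm it tips over the wheel edge.
- wood_clip_eye (a point): Centre of that clip's round pull eye: inside diameter 26 mm, outside 38 mm, wire 6 mm, 59 mm from the ring centre along the clip's -x. It juts beyond the wheel's edge with about 50 mm of free air below it, so a pin can be lowered through it.
- wood_stand: Fixed stand of the pale wooden wheel; origin on the spindle axis at bench level. Green base 110 x 100 x 12 mm high; wheel radius 42 mm, top 60 mm above bench; groove core 28 mm thick; round dark steel cap 36 mm wide from 68 to 80 mm above bench keeps the clip from lifting straight up.
- rubber_clip: Bystander: an identical clip (same axes) on an identical stand, but over the BLACK RUBBER wheel; must stay in its groove. Either wheel may be the left or the right one, spindles at least 140 mm apart.
- awl: Bystander: straight awl on the slab about 150 mm beside the pick, on either side. Brown wooden handle, same size and axes as the pick's, straight steel shank to x = +124 mm, no hook. Must stay where it is.
Things that resemble listed ones, but are neither listed nor needed, are in the scene too. There is more than one size of the pick; the job needs the middle-sized.

How it is judged:
By the outcome, as a careful person would: the job done as asked, in the order asked, and still so for the second after the job is handed in, with the robot touching nothing.
It also fails if it takes over 48 s, if anything falls off the work surface, if the arm or the gripper's body presses on something with over 40 N, if the wrist force passes 120 N, or if a joint passes its speed limit or range.

## Working session

There is one attempt and no reset: what is moved stays moved. The work goes in short steps, Python scripts to look and compute and a shell command to move; the robot and the scene stay as the last step left them, time stands still between calls to the robot, and variables do not carry over. Pictures are saved under pics/ and viewed, about 8 in all and at most 12, crops included, and the job is handed in when it is done.

```bash
mkdir -p pics; ls; cat > h.py <<'E'
import numpy as np,cv2
from plant import ctrl,cams,nets
def cam(n):
    c=cams.read_camera(n);R=cv2.Rodrigues(np.array(c['rvec'],float))[0]
    return dict(c,R=R,t=np.array(c['tvec'],float).ravel(),K=np.array(c['camera_matrix'],float))
def dist(c): return np.array([c['k1'],0,0,0,0],float)
def atz(c,p,z):
    u=cv2.undistortPoints(np.array([[p]],float),c['K'],dist(c)).ravel()
    d=c['R'].T@np.array([u[0],u[1],1]);o=-c['R'].T@c['t']
    return (o+d*(z-o[2])/d[2])
def ray(c,p):
    u=cv2.undistortPoints(np.array([[p]],float),c['K'],dist(c)).ravel()
    d=c['R'].T@np.array([u[0],u[1],1]);return -c['R'].T@c['t'],d/np.linalg.norm(d)
def tri(c1,p1,c2,p2):
    A=np.zeros((3,3));b=np.zeros(3)
    for c,p in((c1,p1),(c2,p2)):
        o,d=ray(c,p);M=np.eye(3)-np.outer(d,d);A+=M;b+=M@o
    return np.linalg.solve(A,b)
def proj(c,P): return cv2.projectPoints(np.array(P,float).reshape(-1,1,3),c['R'],c['t'],c['K'],dist(c))[0].reshape(-1,2)
def save(c,f,box=None,s=1):
    im=c['color'][:,:,::-1]
    if box: im=im[box[1]:box[3],box[0]:box[2]]
    cv2.imwrite('pics/'+f,cv2.resize(im,None,fx=s,fy=s,interpolation=cv2.INTER_CUBIC))
E
python3 - <<'E'
from h import *
for n in('top','side'):
    c=cam(n);save(c,n+'0.png',s=1.4);print(n,-c['R'].T@c['t'])
    for t in('pick','wood_clip','wood_clip_eye','wood_stand','rubber_clip','awl'):
        print(t,[(np.round(d['location']),round(d['conf'],2)) for d in nets.find_in(n,t)])
print(ctrl.get_state())
E
```

```text
pics
top [ 0.33341618 -0.14242493  1.32474346]
pick [(array([356., 232.]), 0.85), (array([432., 265.]), 0.83), (array([338., 306.]), 0.57)]
wood_clip [(array([356., 236.]), 0.73), (array([158., 158.]), 0.57)]
wood_clip_eye []
wood_stand [(array([165., 145.]), 0.68)]
rubber_clip [(array([227., 154.]), 0.55)]
awl [(array([301., 226.]), 0.55)]
side [0.39305621 0.69290446 0.76826144]
pick [(array([319., 155.]), 0.87), (array([291., 187.]), 0.65), (array([360., 203.]), 0.6)]
wood_clip [(array([175., 353.]), 0.84)]
wood_clip_eye [(array([177., 348.]), 0.79)]
wood_stand [(array([157., 365.]), 0.93)]
rubber_clip [(array([191., 276.]), 0.6)]
awl [(array([282., 218.]), 0.6)]
{'time_s': 0.7, 'joint_pos': array([ 1.19758615e+00,  3.52954752e-01,  1.63340485e+00, -2.84501481e-05,
        1.15517126e+00, -2.43164178e-03]), 'qd': array([ 0.00018864, -0.00147284, -0.0015788 , -0.00154456, -0.00205778,
        0.00022024]), 'joint_efforts': array([-2.02685878e-03, -6.05007577e+01, -3.42372000e+01, -1.11780175e-04,
        1.61601129e-03,  1.81948519e-05]), 'eef_pos': array([0.22649438, 0.58252931, 0.23130717]), 'orientation': array([-2.59283140e+00, -1.77390712e+00, -1.03240405e-04]), 'ft_force': array([ 0.31081653,  0.78252618, -1.08320622]), 'wrist_torque': array([-0.03078164,  0.03403725, -0.00370922]), 'gripper_width': 0.08540980933866657}
```

View pics/top0.png

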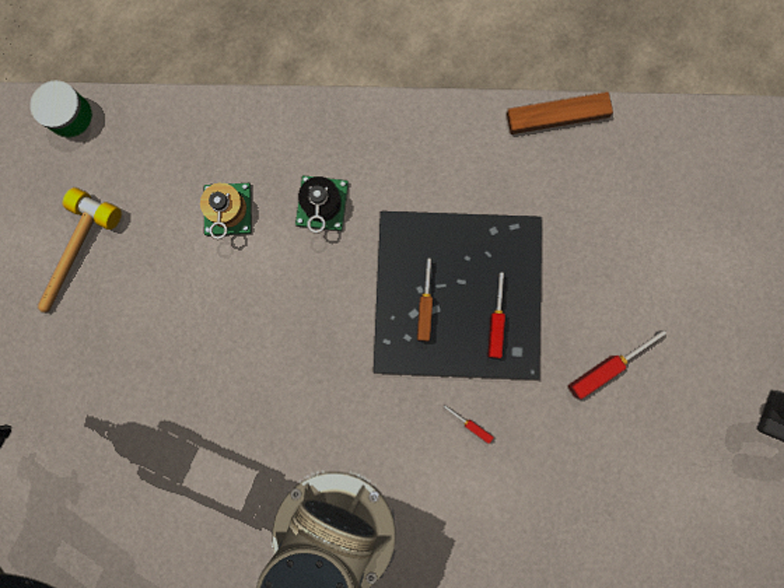

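View pics/side0.png

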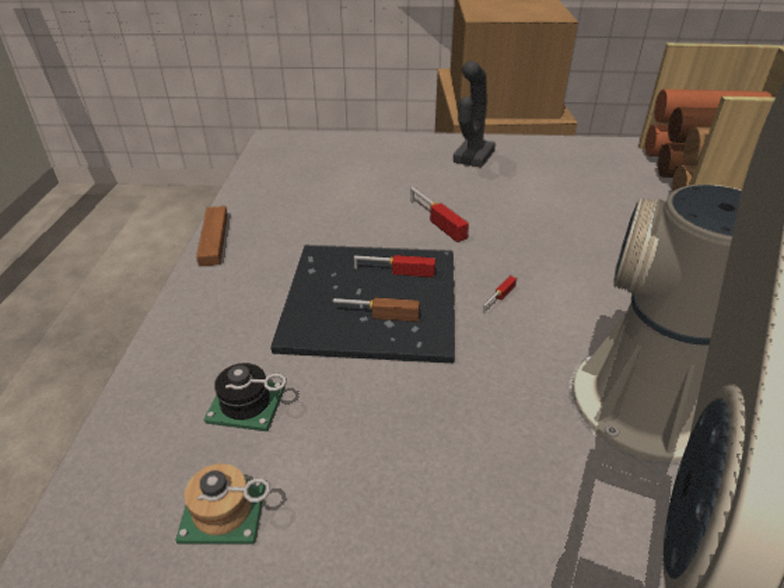

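Top picture (full-frame pixels): there are three red-handled picks. One is on the slab at (355,238), a bigger one off the slab at (430,268), and a small one at (338,306). The slab one is the middle-sized, lies on the granite and has a hook, so it fits. The wooden wheel is at (157,145) with its eye at about (156,164); the black wheel is at (228,142); the awl is at (304,225). I'll confirm in enlarged crops and measure.

```bash
python3 - <<'E'
from h import *
t=cam('top');s=cam('side')
im=t['color'].astype(int)
red=((im[:,:,0]>110)&(im[:,:,1]<60)&(im[:,:,2]<60)).astype(np.uint8)
n,l,st,ce=cv2.connectedComponentsWithStats(red)
for i in range(1,n):
    if st[i,4]>30: print(st[i],ce[i])
i=[i for i in range(1,n) if st[i,4]>100 and abs(ce[i][0]-355)<10][0]
pts=np.argwhere(l==i)[:,::-1].astype(float)
W=np.array([atz(t,p,0.056)[:2] for p in pts]).astype(np.float32)
print('handle rect@.056',cv2.minAreaRect(W),W.mean(0))
for nm,c,b,f in(('t',t,(320,180,400,265),6),('t',t,(125,115,195,185),6),):pass
a=cv2.resize(t['color'][185:265,325:385,::-1],None,fx=6,fy=6,interpolation=cv2.INTER_CUBIC)
b=cv2.resize(t['color'][120:180,130:190,::-1],None,fx=8,fy=8,interpolation=cv2.INTER_CUBIC)
cv2.imwrite('pics/c1.png',np.hstack([a,b]) if 0 else np.hstack([cv2.resize(a,(360,480)),b[:480,:430]]))
a=cv2.resize(s['color'][170:210,240:320,::-1],None,fx=9,fy=7,interpolation=cv2.INTER_CUBIC)
b=cv2.resize(s['color'][325:395,120:210,::-1],None,fx=4,fy=4,interpolation=cv2.INTER_CUBIC)
a=cv2.resize(s['color'][170:210,240:320,::-1],None,fx=5,fy=5,interpolation=cv2.INTER_CUBIC)
o=np.zeros((280,760,3),np.uint8);o[:200,:400]=a;o[:280,400:760]=b;cv2.imwrite('pics/c2.png',o)
# mask based
for n,c in(('top',t),('side',s)):
  for k in('wood_clip','wood_clip_eye'):
    for d in nets.masks_of(n,k):
      ys,xs=np.where(d['pixels']);print(n,k,round(d['conf'],2),xs.min(),xs.max(),ys.min(),ys.max(),len(xs),d['location'])
E
```

```text
[350 223  11  33 275] [354.79272727 239.13818182]
[409 254  38  31 456] [427.80263158 268.99122807]
[332 300  21  16 124] [341.98387097 307.95967742]
handle rect@.056 ((0.4083651006221771, -0.31754571199417114), (0.02438388206064701, 0.08833097666501999), 86.1352767944336) [ 0.40793383 -0.317634  ]
side wood_clip 0.73 151 192 342 357 179 [175.2, 348.7]
side wood_clip_eye 0.55 142 192 342 358 259 [177.8, 350.1]
```

View pics/c1.png

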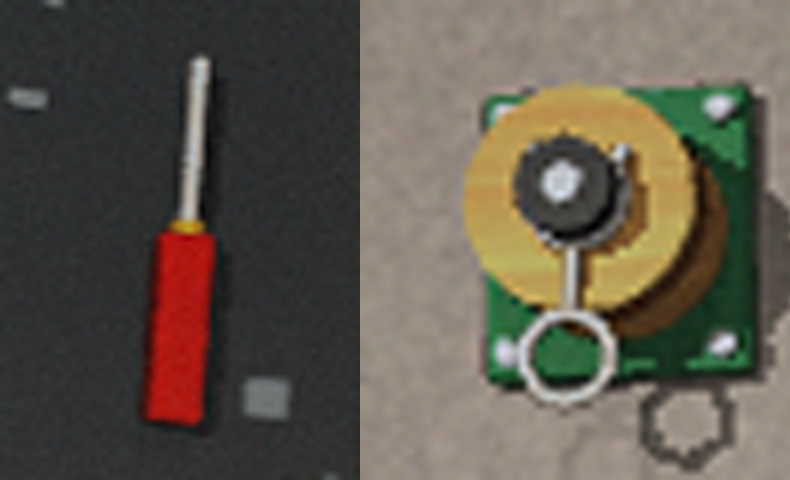

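View pics/c2.png

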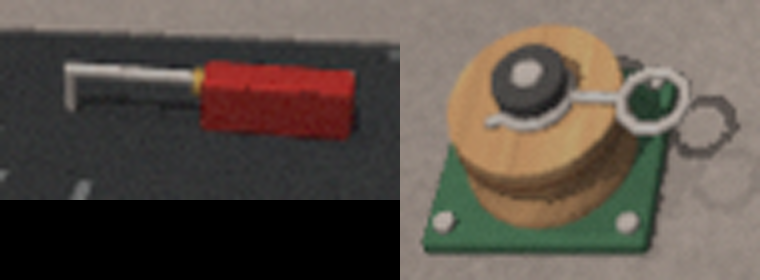

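```bash
python3 - <<'E'
from h import *
t=cam('top');s=cam('side')
e=tri(t,(155.4,163.9),s,(182.6,349.6));print('eye tri',e,'top@.063',atz(t,(155.4,163.9),.063),'side@.063',atz(s,(182.6,349.6),.063))
k=atz(t,(155.4,142.9),.08);print('cap top',k,'side',atz(s,(152.1,344.1),.08))
print('tip',atz(t,(357.9,195),.054))
e=atz(t,(155.4,163.9),.063);d=(k-e)[:2];print('len',np.linalg.norm(d),'ang',np.arctan2(d[1],d[0]))
# pin side : crop (70,66) top,(70,108) bottom
print('pin bottom side@.02',atz(s,(240+13.6,170+21.2),.02),'pin top @.054',atz(s,(240+13.8,170+12.6),.054))
st=ctrl.get_state();R=cv2.Rodrigues(st['orientation'])[0];print(R)
E
```

```text
eye tri [0.60718039 0.25307954 0.06351127] top@.063 [0.60749794 0.25327305 0.063     ] side@.063 [0.60712491 0.25277254 0.063     ]
cap top [0.6644617  0.25162378 0.08      ] side [0.6630445  0.25589768 0.08      ]
tip [ 0.53300379 -0.32546067  0.054     ]
len 0.05698762587518797 ang -0.028944870572328463
pin bottom side@.02 [ 0.53478416 -0.32845981  0.02      ] pin top @.054 [ 0.53248617 -0.3253579   0.054     ]
[[ 3.62320820e-01  9.32053444e-01  1.28561920e-05]
 [ 9.32053444e-01 -3.62320820e-01 -2.25647867e-05]
 [-1.63735211e-05  2.01583500e-05 -1.00000000e+00]]
```

```bash
python3 -m inch '[[0,0,0,-0.85,1],[0,0,0,-0.85,1],[0,0,0,-0.85,1],[-1,0.27,0,0,1],[-1,0.27,0,0,1],[-1,0.27,0,0,1],[-1,0.27,0,0,1],[-1,0.27,0,0,1]]' 60
python3 -m inch '[[-1,0.27,0,0,1],[-1,0.27,0,0,1],[-1,0.27,0,0,1],[-1,0.27,0,0,1],[-1,0.27,0,0,1],[-1,0.27,0,0,1],[-1,0.27,0,0,1],[-1,0.27,0,0,1]]'
```

```text
time_s: 1.77
eef_pos: [0.2673, 0.3777, 0.2312]
orientation: [2.292, 2.149, 0.0]
ft_force: [1.8, 0.8, -0.1]
gripper_width: 0.0857
time_s: 2.43
eef_pos: [0.3329, 0.0527, 0.2317]
orientation: [2.291, 2.148, 0.002]
ft_force: [1.2, 1.0, -0.0]
gripper_width: 0.0856
```

```bash
python3 -m inch '[[-1,0.27,0,0,1],[-1,0.27,0,0,1],[-1,0.27,0,0,1],[-1,0.27,0,0,1],[-1,0.27,0,0,1],[-1,0.27,0,0,1],[-1,0.27,0,0,1],[-1,0.27,0,0,1]]'
python3 -m inch '[[-0.6,0.15,0.3,0,1],[-0.5,0.1,0.5,0,1],[0,0,0.8,0,1],[0,0,0.6,0,1],[0,0,0,0,1],[0,0,0,0,1],[0,0,0,0,1],[0,0,0,0,1]]'
python3 - <<'E'
from h import *
st=ctrl.get_state();R=cv2.Rodrigues(st['orientation'])[0];p=st['eef_pos'];print(p,R[:,0])
t=cam('top');s=cam('side')
save(s,'s1.png',(230,100,370,240),4)
print(R.T@(np.array([.4075,-.3175,.13])-p)/.04)
E
```

```text
time_s: 3.1
eef_pos: [0.3983, -0.2728, 0.2314]
orientation: [2.293, 2.147, 0.0]
ft_force: [1.6, -0.1, -0.2]
gripper_width: 0.0852
time_s: 3.77
eef_pos: [0.4066, -0.3155, 0.1451]
orientation: [2.29, 2.147, 0.001]
ft_force: [0.0, 0.0, 0.3]
gripper_width: 0.0854
[ 0.4066028  -0.31548074  0.14511613] [ 0.06425966  0.99793186 -0.00164182]
[-0.04831531  0.02472937  0.37804303]
```

View pics/s1.png

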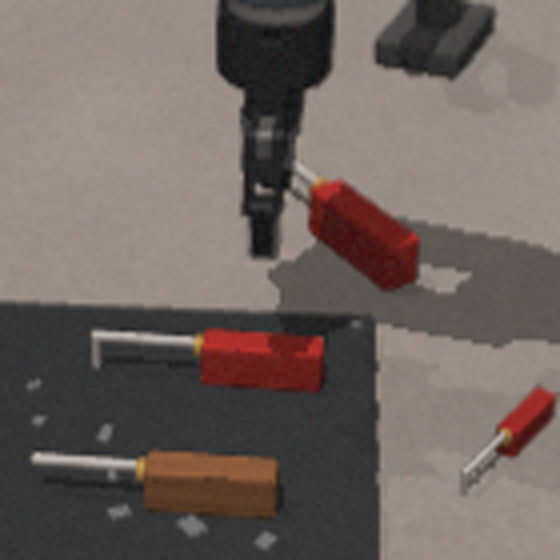

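The gripper (about (296,160) full-frame) hangs above the slab pick's handle at (295,188), in line with its middle and clear of the awl. I'll descend and grip.

```bash
python3 -m inch '[[-0.05,0.02,0.8,0,1],[0,0,0.8,0,1],[0,0,0.7,0,1],[0,0,0.4,0,1],[0,0,0.25,0,1],[0,0,0,0,1],[0,0,0,0,1],[0,0,0,0,0]]'
python3 -m inch '[[0,0,0,0,0],[0,0,0,0,0],[0,0,0,0,0],[0,0,0,0,0],[0,0,0,0,0],[0,0,0,0,0],[0,0,0,0,0],[0,0,0,0,0]]'
```

```text
time_s: 4.53
eef_pos: [0.4071, -0.3176, 0.0266]
orientation: [2.291, 2.147, 0.0]
ft_force: [-0.1, 1.2, 0.2]
gripper_width: 0.0756
time_s: 5.2
eef_pos: [0.4066, -0.3173, 0.026]
orientation: [2.291, 2.148, 0.0]
ft_force: [-1.4, 0.3, 6.8]
gripper_width: 0.0252
```

```bash
python3 -m inch '[[0,0,-0.3,0,0],[0,0,-0.6,0,0],[0,0,-0.9,0,0],[0,0,-0.9,0,0],[0,0,-0.5,-0.54,0],[0.5,0.06,-0.2,0,0],[0.8,0.12,0,0,0],[0.9,0.12,0,0,0]]'
python3 -m inch '[[1,0.12,0,0,0],[1,0.12,0,0,0],[1,0.12,0,0,0],[1,0.12,0,0,0],[1,0.12,0,0,0],[1,0.12,0,0,0],[1,0.12,0,0,0],[1,0.12,0,0,0]]'
python3 -m inch '[[1,0.12,0,0,0],[1,0.12,0,0,0],[0.8,0.12,0,0,0],[0.6,0.06,0,0,0],[0.3,0,0,0,0],[0.1,0,0,0,0],[0,0,0,0,0],[0,0,0,0,0]]'
python3 - <<'E'
from h import *
st=ctrl.get_state();R=cv2.Rodrigues(st['orientation'])[0];p=st['eef_pos'];print(p,R[:,0],st['gripper_width'])
t=cam('top');s=cam('side')
a=cv2.resize(t['color'][120:220,110:210,::-1],None,fx=4,fy=4,interpolation=cv2.INTER_CUBIC)
b=cv2.resize(s['color'][260:400,110:210,::-1],None,fx=4,fy=4,interpolation=cv2.INTER_CUBIC)
o=np.zeros((560,800,3),np.uint8);o[:400,:400]=a;o[:,400:]=b;cv2.imwrite('pics/e1.png',o)
E
```

```text
time_s: 5.87
eef_pos: [0.4187, -0.2292, 0.1624]
orientation: [2.222, 2.217, 0.001]
ft_force: [0.9, 0.1, -1.3]
gripper_width: 0.025
time_s: 6.53
eef_pos: [0.4563, 0.093, 0.1615]
orientation: [2.221, 2.221, 0.0]
ft_force: [1.1, -0.6, -1.2]
gripper_width: 0.0251
time_s: 7.2
eef_pos: [0.4729, 0.2419, 0.1611]
orientation: [2.222, 2.221, -0.002]
ft_force: [-0.3, -0.4, -1.3]
gripper_width: 0.025
[0.47291877 0.24188343 0.1610649 ] [ 7.19359930e-05  9.99999659e-01 -8.23153898e-04] 0.02503432736444109
```

View pics/e1.png

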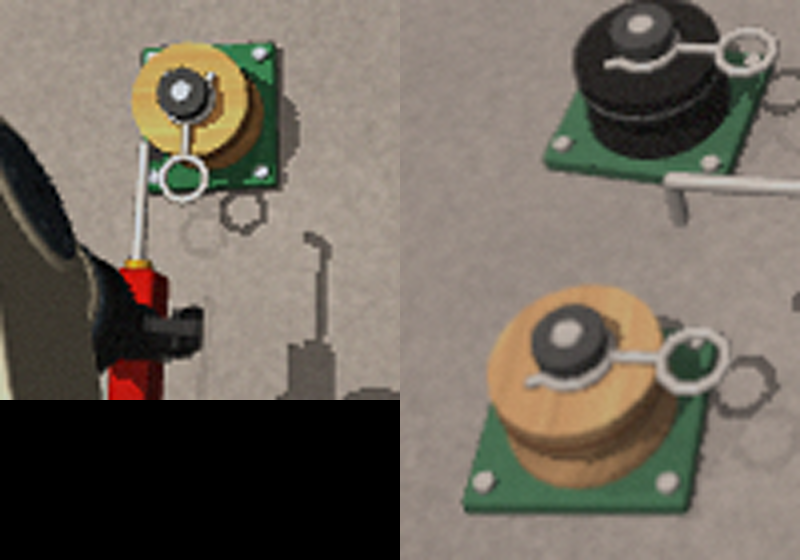

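```bash
python3 - <<'E'
from h import *
t=cam('top');s=cam('side');p=ctrl.get_state()['eef_pos']
print('tip top',atz(t,(145.4,155.4),.1865)-p,'pin bottom side',atz(s,(179.5,314.9),.1545)-p,'pin top side',atz(s,(177.2,304.8),.1865)-p)
print('tri',tri(t,(145.4,155.6),s,(177,305.2))-p)
q=proj(t,[[p[0]+.045,p[1],.19]]);print(q, proj(t,[p+[.126,0,.0255]]),proj(s,[p+[.126,0,.0255],p+[.126,0,-.0065]]))
E
```

```text
tip top [0.12910377 0.00020324 0.02514958] pin bottom side [ 0.12853597 -0.00190584 -0.00685042] pin top side [0.12698211 0.00060845 0.02514958]
tri [0.12822599 0.00047048 0.02389926]
[[143.00146548 187.25552237]] [[145.35938169 156.54407238]] [[177.80276976 304.42803023]
 [180.59238663 315.7201264 ]]
```

```bash
python3 -m inch '[[0.28,0.2,0,0,0],[0,0,0.4,0,0],[0,0,0.6,0,0],[0,0,0.4,0,0],[0,0,0.1,0,0],[0,0,0,0,0],[0,0,0,0,0],[0,0,0,0,0]]'
python3 - <<'E'
from h import *
st=ctrl.get_state();p=st['eef_pos'];print(p,st['orientation'])
t=cam('top');s=cam('side')
a=cv2.resize(t['color'][130:190,125:185,::-1],None,fx=6,fy=6,interpolation=cv2.INTER_CUBIC)
b=cv2.resize(s['color'][310:380,140:210,::-1],None,fx=6,fy=6,interpolation=cv2.INTER_CUBIC)
o=np.zeros((420,780,3),np.uint8);o[:360,:360]=a;o[:,360:]=b;cv2.imwrite('pics/e2.png',o)
E
```

```text
time_s: 8.07
eef_pos: [0.4822, 0.2543, 0.1024]
orientation: [2.221, 2.221, 0.003]
ft_force: [-0.7, 0.5, -0.4]
gripper_width: 0.0251
[0.48220564 0.2543338  0.10241433] [2.22149161 2.22065127 0.00254035]
```

View pics/e2.png

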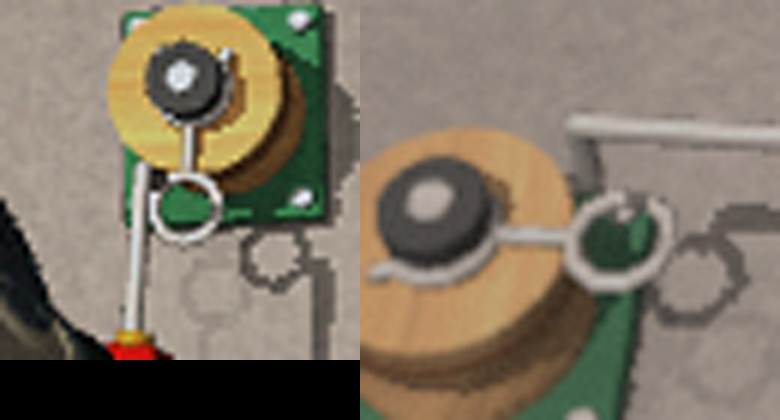

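```bash
python3 - <<'E'
from h import *
t=cam('top');s=cam('side');p=ctrl.get_state()['eef_pos']
print(p,'tip',atz(t,(125+141.5/6-.4,130+165/6-.4),.128),'eye',atz(t,(125+185.5/6-.4,130+207/6-.4),.063))
print('pin corner side',atz(s,(140+(570-360)/6-.4,310+122/6-.4),.128),'eye',atz(s,(140+(617-360)/6-.4,310+241/6-.4),.063))
print(tri(t,(125+141.5/6-.4,130+167/6-.4),s,(140+(572-360)/6-.4,310+122/6-.4)))
E
```

```text
[0.4818709  0.25439722 0.10211793] tip [0.6117739 0.2538316 0.128    ] eye [0.606923   0.25290118 0.063     ]
pin corner side [0.61172423 0.25412797 0.128     ] eye [0.60735979 0.25315647 0.063     ]
[0.61106279 0.25389645 0.12771083]
```

Pin axis is at about (0.6077, 0.254) and the eye at (0.607, 0.253), well inside the 9 mm clearance. I'll lower it.

```bash
python3 -m inch '[[-0.02,0,0.25,0,0],[0,0,0.3,0,0],[0,0,0.3,0,0],[0,0,0.27,0,0],[0,0,0,0,0],[0,0,0,0,0],[0,0,0,0,0],[0,0,0,0,0]]' 80
python3 - <<'E'
from h import *
t=cam('top');s=cam('side')
a=cv2.resize(t['color'][130:190,125:185,::-1],None,fx=6,fy=6,interpolation=cv2.INTER_CUBIC)
b=cv2.resize(s['color'][310:380,140:210,::-1],None,fx=6,fy=6,interpolation=cv2.INTER_CUBIC)
o=np.zeros((420,780,3),np.uint8);o[:360,:360]=a;o[:,360:]=b;cv2.imwrite('pics/e3.png',o)
E
```

```text
time_s: 8.93
eef_pos: [0.4818, 0.2536, 0.0568]
orientation: [2.221, 2.221, 0.001]
ft_force: [-0.2, -0.3, -0.9]
gripper_width: 0.0247
```

View pics/e3.png

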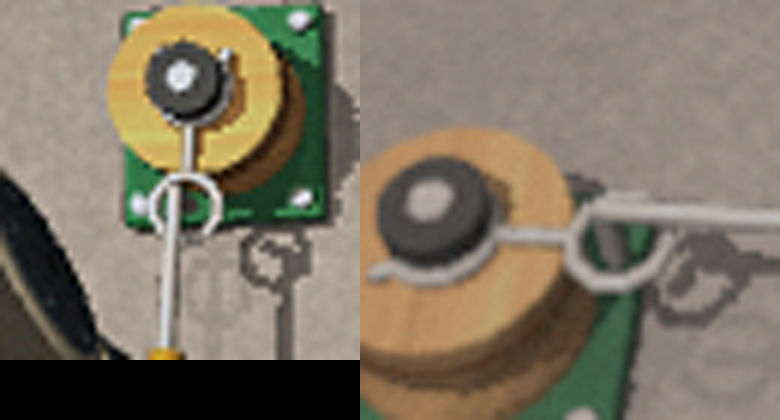

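The pin goes through the eye in both views, with no contact force. Now the pull along −x.

```bash
python3 -m inch '[[0,-0.15,0,0,0],[0,-0.15,0,0,0],[0,-0.15,0,0,0],[0,-0.15,0,0,0],[0,-0.15,0,0,0],[0,-0.15,0,0,0],[0,-0.15,0,0,0],[0,-0.15,0,0,0]]'
python3 -m inch '[[0,-0.2,0,0,0],[0,-0.2,0,0,0],[0,-0.2,0,0,0],[0,-0.2,0,0,0],[0,-0.2,0,0,0],[0,-0.2,0,0,0],[0,-0.2,0,0,0],[0,0,0,0,0]]'
python3 - <<'E'
from h import *
t=cam('top');s=cam('side')
a=cv2.resize(t['color'][130:220,125:185,::-1],None,fx=6,fy=6,interpolation=cv2.INTER_CUBIC)
b=cv2.resize(s['color'][310:380,140:210,::-1],None,fx=6,fy=6,interpolation=cv2.INTER_CUBIC)
o=np.zeros((540,780,3),np.uint8);o[:540,:360]=a;o[:420,360:]=b;cv2.imwrite('pics/e4.png',o)
E
```

```text
time_s: 9.7
eef_pos: [0.4323, 0.2532, 0.0564]
orientation: [-2.221, -2.221, 0.001]
ft_force: [0.1, 0.1, -0.9]
gripper_width: 0.0246
time_s: 10.37
eef_pos: [0.3755, 0.253, 0.0563]
orientation: [-2.221, -2.222, 0.002]
ft_force: [-1.3, 0.4, -0.9]
gripper_width: 0.0248
```

View pics/e4.png

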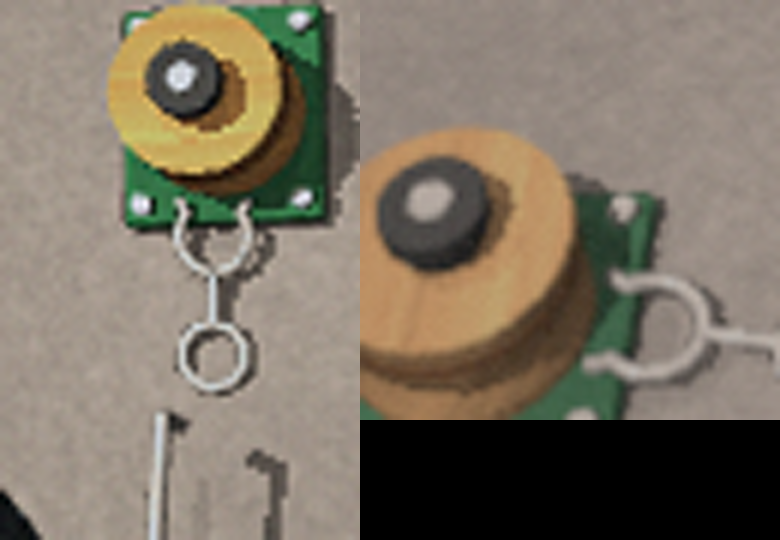

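The clip lies on the bench, free of the spindle and of the pick; the groove is empty. I'll return the pick.

```bash
python3 -m inch '[[0,0,-0.4,0,0],[0,0,-0.8,0,0],[0,0,-0.8,0,0],[0,0,-0.6,0,0],[-0.4,0.1,0,0,0],[-0.8,0.06,0,0,0],[-1,0.06,0,0,0],[-1,0.06,0,0,0]]' 60
python3 -m inch '[[-1,0.06,0,0,0],[-1,0.06,0,0,0],[-1,0.06,0,0,0],[-1,0.06,0,0,0],[-1,0.06,0,0,0],[-1,0.06,0,0,0],[-1,0.06,0,0,0],[-1,0.06,0,0,0]]'
python3 -m inch '[[-1,0.06,0,0,0],[-0.8,0,0,0.54,0],[-0.5,0,0,0,0],[-0.3,0,0,0,0],[-0.1,0,0,0,0],[0,0,0,0,0],[0,0,0,0,0],[0,0,0,0,0]]'
```

```text
time_s: 11.13
eef_pos: [0.3892, 0.1245, 0.1609]
orientation: [2.219, 2.223, 0.002]
ft_force: [0.8, 0.1, -1.5]
gripper_width: 0.0248
time_s: 11.8
eef_pos: [0.4078, -0.1972, 0.1608]
orientation: [2.221, 2.22, 0.001]
ft_force: [0.9, -0.2, -0.9]
gripper_width: 0.0246
time_s: 12.47
eef_pos: [0.4079, -0.3012, 0.1604]
orientation: [-2.29, -2.149, -0.0]
ft_force: [-0.3, 0.8, -1.0]
gripper_width: 0.0249
```

```bash
python3 -m inch '[[-0.4,0,0.2,0,0],[0,0,0.7,0,0],[0,0,0.8,0,0],[0,0,0.8,0,0],[0,0,0.5,0,0],[0,0,0.2,0,0],[0,0,0,0,0],[0,0,0,0,0]]'
python3 -m inch '[[0,0,0.03,0,0],[0,0,0.03,0,0],[0,0,0.02,0,0],[0,0,0,0,0],[0,0,0,0,0],[0,0,0,0,0],[0,0,0,0,0],[0,0,0,0,0]]'
```

```text
time_s: 13.13
eef_pos: [0.4074, -0.3181, 0.033]
orientation: [2.291, 2.149, 0.0]
ft_force: [0.1, -0.4, -1.0]
gripper_width: 0.0245
time_s: 13.8
eef_pos: [0.4068, -0.3185, 0.0293]
orientation: [2.292, 2.148, 0.0]
ft_force: [0.1, -0.4, -0.3]
gripper_width: 0.0244
```

```bash
python3 -m inch '[[0,0,0.03,0,0],[0,0,0.03,0,0],[0,0,0.01,0,0],[0,0,0,0,0],[0,0,0,0,0],[0,0,0,0,0],[0,0,0,0,0],[0,0,0,0,0]]' 20
```

```text
time_s: 14.47
eef_pos: [0.4069, -0.3185, 0.0265]
orientation: [2.292, 2.148, 0.0]
ft_force: [-0.0, -0.6, -1.2]
gripper_width: 0.0249
```

```bash
python3 -m inch '[[0,0,0.02,0,0],[0,0,0.02,0,0],[0,0,0,0,0],[0,0,0,0,0],[0,0,0,0,0],[0,0,0,0,0],[0,0,0,0,0],[0,0,0,0,0]]'
```

```text
time_s: 15.13
eef_pos: [0.4069, -0.3186, 0.0261]
orientation: [2.292, 2.148, 0.0]
ft_force: [-4.3, 2.3, 16.4]
gripper_width: 0.0249
```

Contact: the pick sits on the slab. I'll release and retreat straight up.

```bash
python3 -m inch '[[0,0,-0.02,0,0],[0,0,0,0,1],[0,0,0,0,1],[0,0,0,0,1],[0,0,0,0,1],[0,0,0,0,1],[0,0,0,0,1],[0,0,0,0,1]]'
python3 -m inch '[[0,0,0,0,1],[0,0,0,0,1],[0,0,-0.2,0,1],[0,0,-0.5,0,1],[0,0,-0.8,0,1],[0,0,-0.9,0,1],[0,0,-0.9,0,1],[0,0,-0.6,0,1]]'
python3 -m inch '[[0,-0.5,0,0,1],[0,-0.8,0,0,1],[0,-0.6,0,0,1],[0,-0.3,0,0,1],[0,0,0,0,1],[0,0,0,0,1],[0,0,0,0,1],[0,0,0,0,1]]'
python3 - <<'E'
from h import *
t=cam('top');s=cam('side')
im=np.hstack([t['color'][90:300,120:410,::-1],np.zeros((210,10,3),np.uint8),s['color'][170:380,130:330,::-1]])
cv2.imwrite('pics/f.png',cv2.resize(im,None,fx=1.6,fy=1.6,interpolation=cv2.INTER_CUBIC))
print(ctrl.get_state()['time_s'])
E
```

```text
time_s: 15.8
eef_pos: [0.4068, -0.3185, 0.0256]
orientation: [-2.292, -2.148, 0.0]
ft_force: [0.1, 0.6, -0.3]
gripper_width: 0.0855
time_s: 16.47
eef_pos: [0.4075, -0.319, 0.1856]
orientation: [2.29, 2.146, 0.001]
ft_force: [1.1, -0.6, -0.8]
gripper_width: 0.0854
time_s: 17.13
eef_pos: [0.3202, -0.3132, 0.1819]
orientation: [2.291, 2.148, 0.0]
ft_force: [0.5, -0.6, 0.0]
gripper_width: 0.0853
17.2333
```

View pics/f.png

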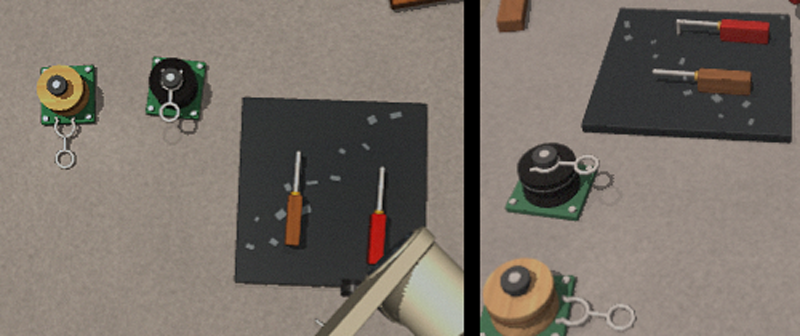

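The picture shows the pick back on the slab in its old place, upright, and the awl unmoved. The rubber-wheel clip is still in its groove, and the wooden wheel's clip lies free in front of its stand. I'm handing in.

```bash
python3 -c "
from plant import ctrl
print(ctrl.job_done())"
```

```text
the job is handed in; nothing more can be done
None
```

The retaining clip is out of the wooden wheel's groove, pulled with the middle-sized red pick, and the pick is back on the slab. The job was handed in at about 17 s of the 48 s allowed.

- **Pull:** I lowered the pick's hook through the pull eye and drew it back along −x. The pictures showed the clip lying on the bench, clear of the spindle. The gripper never went near it.
- **Pick:** I set it down within about 2 mm of where it was, judged from the gripper's pose before release; the last picture shows it upright and in place.
- **Bystanders:** The awl and the black wheel's clip look undisturbed in the last picture.
- **Forces:** The highest wrist force reading was about 17 N, when the pick was set down. The pull showed no sizeable force, but I only had readings at the end of each move, so its peak was not seen.

No check failed. The two cameras differed by about 4 mm on the wooden wheel's cap, but agreed to within 1 mm on the pull eye. The last top view had the arm covering part of the pick's handle, so the side view confirmed that part.

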